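# Seat the keyed collar on the sprung fixture post

### The arm

A 6-joint arm with a two-finger parallel gripper is mounted at the origin on the work surface. World frame = base frame: x ahead of the robot, y to its left, z up, the work surface at z = 0. Lengths are in m, angles in rad, forces in N, time in s.
With the tool pointing down it reaches from about 0.3 to 0.875 m from the base axis. Payload 6.4 kg.
Tool frame: the origin (TCP) lies on the centre line of the jaws, within the pads' length; the fingertips stand 8 mm ahead of it and the grasp point (between the pads) lies 11 mm behind it (env.finger_overhang is the distance from the TCP to the fingertips, in m); z points along the fingers, y is the line along which they close (so a half turn about z gives the same grasp; the last joint's range is limited). The gripper opens to 88 mm and grips with 3 to 60 N. Pads are 18 mm wide; open, the fingers measure 123 mm over their backs; the gripper's body (75 mm by 187 mm) begins 45 mm behind the grasp point.
Start: joints at [-1.375, 0.181, 1.607, -0, 1.354, -0.206], TCP at [0.225, -0.529, 0.247] pointing down, gripper open.
Joint ranges: [-2.99, 2.99], [-0.89, 2.07], [0.3, 2.58], [-1.14, 4.28], [0, 2.63], [-3.12, 3.12]. Speed limits (rad/s): [2.57, 2.57, 3.01, 3.14, 3.14, 3.14].

### API

Orientations are given as a unit quaternion [w, x, y, z].
In Python, from workcell import env gives the robot as it stands. The module is installed in compiled form; this text tells all that it offers. Calls block until the motion is done:
- env.reach(position, orientation): joint-space move of the TCP to a pose.
- env.movel(position, rot=None, v=0.15, until_force=None): straight line of the TCP; rot=None keeps the orientation; v is the mean speed in m/s. With until_force (N) it stops when the force on the tool has changed by that much, and returns True; else False.
- env.move_j(angles): joint-space move.
- env.set_gripper(opening, grip_force=None): opening from 0.0 (shut) to 1.0 (fully open); grip_force is the grip in N (None keeps the last); returns when the fingers have stopped.
- env.sleep(seconds).
- env.solve_ik(position, orientation): joint angles nearest the present ones, or None.
- env.capture(name): name is "scene" or "top" or "wrist"; returns a dict with "color" (400x640x3 uint8, red, green, blue), "depth" (400x640 float32, m along the optical axis (not along the pixel's ray), 0 where there is no reading), "fovy" (degrees; the focal length in pixels is half the picture's height over the tangent of half this angle, whatever the lens; pixels are square), "cx", "cy" (the principal point, pixels), "R" (3x3) and "t" (3): a world point X has camera coordinates R X + t. Camera axes: x right, y down, z forward; pixel columns grow to the right and rows downward; lengths in m; the calibration is good to about 2 mm. A picture is of the moment at which its call begins.
A pose or a line that the arm cannot do raises env.PlanningError and nothing moves.
- env.sign_off(): hands the job in; it is judged then, once.
Readings, each from a call of its own:
- env.read_t(): time.
- env.read_joints(): joint angles.
- env.read_joint_vel(): joint speeds.
- env.read_effort(): joint torques, N m.
- env.read_ee_pos(): TCP position.
- env.read_tool_rot(): TCP orientation.
- env.read_contact_force(): force on the tool from outside, world axes, zero at the start.
- env.read_ft_torque(): the same for the moment, N m.
- env.read_grip_width(): opening from 0.0 (shut) to 1.0 (fully open).
- env.read_gripper_force(): force on a finger pad.
Only numpy, scipy, OpenCV 4.12 (cv2) and the standard library are available. Lean on these libraries where they do the work, as an engineer would, in place of code of your own. Each camera call takes 0.05 s, during which the arm holds its last target. There are 200 camera calls.

### The job

On the measuring table, pick from the black rack the one knurled collar whose bore fits the fixture post, slip it over the post, turn it until its hidden keyways drop over the cross pin, and press it fully home against the spring seat. The program finishes while the gripper is still on the collar, holding it pushed home, because the spring lifts it again if you let go; leave the two other collars and everything else on the table where they are.

Things in the scene. Friction and masses are not known exactly. Their poses are not given: they have to be found in the camera images.
- collar: The correct collar: upright bare-metal knurled ring, outer diameter 46 mm (the knurl ribs are only drawn), height 40 mm, through bore 26 mm, about 140 g. Origin: centre of its underside, z up along the bore. Four keyways, 9 mm wide, reaching 19.5 mm from the axis, run from the underside up to 22.5 mm along its +x, +y, -x and -y; the closed ring above hides them from view.
- collar_small: Look-alike collar, same outside, but the bore is only 19 mm: it does not go over the post. Leave it. Origin: centre of its underside.
- collar_large: Look-alike collar, same outside, but the bore is 33 mm, without keyways: far too loose for the post. Leave it. Origin: centre of its underside.
- base: Steel foot, 72 mm diameter, 20 mm high, fixed on the beige perforated plate (12 mm thick). Origin: centre of its underside, 12 mm above the table; z up along the post. A fixed aluminium post, 24 mm diameter with a conical tip, rises from its centre to 80 mm above this origin, with a steel cross pin through it.
- pin_centre (a point): Centre of the 6 mm cross pin, on the post's axis, 61 mm above base. The pin sticks out to 18 mm from the axis on two opposite sides; its horizontal direction varies and is not given by any axis: see it, or find it by turning the collar up to a quarter turn under light pressure. A collar resting on the pin has its underside 3 mm above this point; fully home 17 mm below it.
- seat (a joint): Travel of the brass spring seat, a ring of 42 mm outer diameter round the post below the pin. 0: up, its top 50 mm above base; 0.006 m: down on its stop. About 3.6 N starts it, 11 N presses it to the stop; the collar's weight alone does not move it. With keyways on the pin, the collar drops 14 mm from pin to seat, then is pushed 6 mm.
- ref_sphere: White ceramic reference ball (25 mm) on a black stand, 128 mm high, beyond the rack and plate. Loose; leave it. Origin: centre of its underside.
- tape_ring: White plastic ring, 90 mm wide, 18 mm high, lying beyond the plate. Loose; leave it. Origin: centre of its underside.
- driver: Screwdriver with a blue handle lying beyond the rack. Loose; leave it. Origin near its middle.
- vee_block: Steel V-block, 50 x 75 x 42 mm, right of the plate. Loose; leave it. Origin: centre of its underside.
- clamp: Black clamp post, 130 mm high, with a blue lever, right of the plate. Loose; leave it. Origin: centre of its underside.
- rack: Black rack, a fixed slab 200 x 300 x 12 mm; origin: centre of its underside, on the table. The three collars stand on its top in a row along its y axis, about 90 mm apart, in shuffled order. Short dowels up to 40 mm above the table stand along its far edge, 82 mm from its middle.
Things that resemble listed ones, but are neither listed nor needed, are in the scene too. What is shaped like the collar but brown or green is not meant.

How it is judged:
At the end, for the whole second after the job is handed in: The right collar is upright on the post, keyways over the pin, centred within 3 mm, tilted under 4.5 degrees and still; it has pressed the spring seat down at least 4.5 of its 6 mm, and the fingers still hold it there through the last second (value of joint seat above 0.0045 m and horizontal distance between collar and base below 0.003 m and z of collar in the frame of base between 0.04 and 0.0465 m and angle between collar's own z axis and vertical below 0.08 rad and linear speed of collar below 0.01 m/s and contact force between the fingers and collar above 2 N); the arm keeps its last pose, push and grip.
It fails at once if another collar is displaced by more than 2 cm (distance of any of collar_small, collar_large from where it was at the start of the episode above 0.02 m).
It fails at once if another loose thing on the table is displaced by more than 2 cm (distance of any of ref_sphere, tape_ring, driver, vee_block, clamp from where it was at the start of the episode above 0.02 m).
It also fails if it takes over 54 s, if anything falls off the work surface, if the arm or the gripper's body presses on something with over 40 N, if the wrist force passes 120 N, or if a joint passes its speed limit or range.

## Working session

There is one attempt and no reset: what is moved stays moved. The work goes in short steps, each a Python script; the robot and the scene stay as the last script left them, time stands still between calls to the robot, and variables do not carry over. Pictures are saved under pics/ and viewed, at most 10 in all, crops included, and the job is handed in when it is done.

```bash
mkdir -p pics; cat > h.py <<'E'
import numpy as np, cv2
from workcell import env
def cap(n):
    c=env.capture(n); c['f']=200/np.tan(np.radians(c['fovy'])/2); return c
def ray(c,u,v,z):
    d=c['R'].T@np.array([(u-c['cx'])/c['f'],(v-c['cy'])/c['f'],1]); o=-c['R'].T@c['t']
    return o+d*(z-o[2])/d[2]
def cloud(c):
    v,u=np.mgrid[:400,:640]; d=c['depth']
    P=np.stack([(u-c['cx'])/c['f']*d,(v-c['cy'])/c['f']*d,d],-1)
    return (P-c['t'])@c['R']
def save(c,n): cv2.imwrite('pics/'+n,cv2.cvtColor(c['color'],cv2.COLOR_RGB2BGR))
E
python3 - <<'E'
from h import *
import pickle
for n in('scene','top','wrist'):
    c=cap(n); save(c,n+'0.png'); pickle.dump(c,open(n+'.pkl','wb')); print(n,c['fovy'],-c['R'].T@c['t'],c['R'][2])
E
```

```text
scene 57.43031727721497 [1.19330311 0.47867268 0.73715377] [-0.61723316 -0.47620027 -0.62630386]
top 48.43330719502886 [ 0.25768892 -0.02891665  1.62608794] [ 0.17768231  0.01002945 -0.98403679]
wrist 68.46307323386624 [ 0.2952232  -0.50002783  0.38327694] [-0.27560228 -0.11563719 -0.95429106]
```

View pics/top0.png

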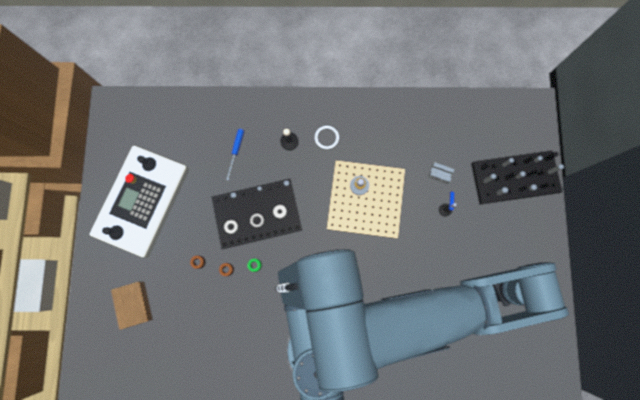

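View pics/scene0.png

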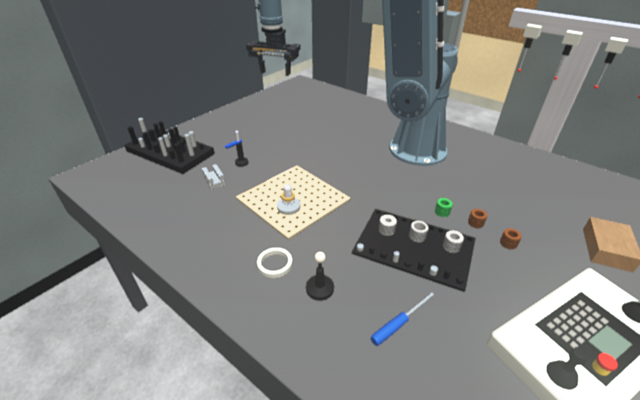

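Top view: three bare-metal collars on the black rack at (231,227), (257,220) and (280,212). The orange and green rings at (197,262), (226,269), (254,265) are decoys. The post is at (360,184). Next I localise these and move the wrist camera over the rack to compare bores.

```bash
python3 - <<'E'
from h import *
import pickle
c=pickle.load(open('top.pkl','rb'))
for p in [(231,227),(257,220),(280,212)]: print(p,ray(c,*p,.052), cloud(c)[p[1]-1:p[1]+2,p[0]-1:p[0]+2,2].mean())
print('post',ray(c,360,184,.09), cloud(c)[176:196:3,352:368:3,2].round(3))
w=pickle.load(open('wrist.pkl','rb'))
from scipy.spatial.transform import Rotation as R
q=env.read_tool_rot();p=env.read_ee_pos();Rt=R.from_quat(np.roll(q,-1)).as_matrix()
o=-w['R'].T@w['t']; print(q,'cam in tool',Rt.T@(o-p),'view dir tool',Rt.T@w['R'][2],'up',Rt.T@w['R'][1])
E
```

```text
(231, 227) [0.4223539  0.31756598 0.052     ] 0.015373553283004002
(257, 220) [0.44810741 0.22585658 0.052     ] 0.012239428010191788
(280, 212) [0.47750407 0.14454737 0.052     ] 0.010743321678674332
post [ 0.57385823 -0.13910077  0.09      ] [[0.012 0.012 0.029 0.031 0.017 0.015]
 [0.019 0.031 0.055 0.096 0.061 0.025]
 [0.031 0.066 0.089 0.097 0.062 0.024]
 [0.034 0.059 0.063 0.076 0.067 0.029]
 [0.02  0.026 0.054 0.067 0.03  0.027]
 [0.017 0.023 0.025 0.028 0.03  0.028]
 [0.013 0.015 0.032 0.022 0.013 0.013]]
[-6.52215309e-04  9.79886032e-01  1.99556854e-01  4.93554957e-06] cam in tool [ 0.07610641  0.00086369 -0.1372222 ] view dir tool [-2.99133411e-01 -1.39227919e-04  9.54211288e-01] up [-9.54211095e-01 -6.10381091e-04 -2.99133439e-01]
```

```bash
cat >> h.py <<'E'
def Q(yaw): return [0,np.cos(yaw/2),np.sin(yaw/2),0]
E
python3 - <<'E'
from h import *
import pickle
env.reach([0.449,0.228,0.22],Q(1.88)); print(env.read_joints(),env.read_t())
c=cap('wrist'); pickle.dump(c,open('w1.pkl','wb'));save(c,'w1.png')
P=cloud(c); m=((P[...,2]>.045)&(P[...,2]<.06)&(P[...,0]>.3)&(c['depth']>0)).astype('uint8')
n,l,s,ce=cv2.connectedComponentsWithStats(m)
for i in range(1,n):
    if s[i,4]>200:
        k=(l==i).astype('uint8'); cs,h=cv2.findContours(k,cv2.RETR_CCOMP,cv2.CHAIN_APPROX_NONE)
        print(s[i],P[l==i].mean(0))
        for j,q in enumerate(cs):
            if len(q)>15:
                X=np.array([ray(c,*p[0],.052) for p in q]); A=np.c_[X[:,:2],np.ones(len(X))]
                b=np.linalg.lstsq(A,(X[:,:2]**2).sum(1),rcond=None)[0]; print('  hole' if h[0][j][3]>=0 else '  out',b[:2]/2,'diam',2*np.sqrt(b[2]+(b[:2]**2).sum()/4))
E
```

```text
[ 2.32457998e-01  4.66318913e-02  1.81111057e+00 -1.56303532e-04
  1.28372665e+00 -7.54532725e-02] 2.9333
[ 300   67   48   50 1283] [0.4241699  0.3184128  0.05085414]
  out [0.42437951 0.31778119] diam 0.04486189763635614
  hole [0.42441522 0.31756426] diam 0.026147095691489892
[297 164  43  42 750] [0.44732576 0.22733209 0.0504885 ]
  out [0.44742206 0.22728755] diam 0.04497748602256668
  hole [0.44748337 0.22741822] diam 0.032506455915556266
[ 304  238   40   38 1006] [0.47964313 0.14723418 0.05074504]
  out [0.47954868 0.14743591] diam 0.04574061345534661
  hole [0.47967078 0.14733482] diam 0.01796359726859073
```

View pics/w1.png

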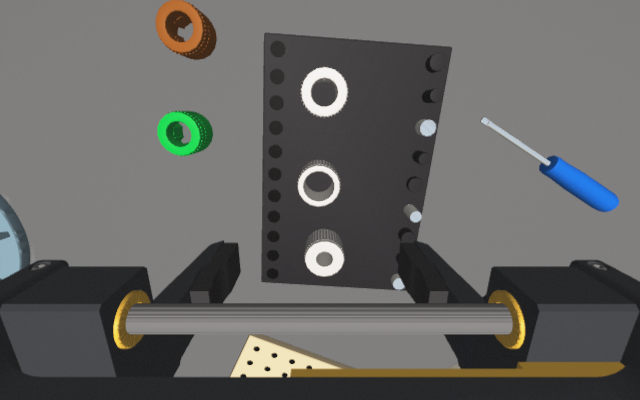

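Wrist view gives bores at (324,92) = 26.1 mm, (319,186) = 32.5 mm and (324,258) = 18.0 mm. The one at (324,92) matches the 26 mm description. I'll go over it, confirm in a crop and re-measure.

```bash
cat >> h.py <<'E'
def rings(c,z,lo,hi):
    P=cloud(c); m=((P[...,2]>lo)&(P[...,2]<hi)&(P[...,0]>.3)&(c['depth']>0)).astype('uint8')
    cs,h=cv2.findContours(m,cv2.RETR_CCOMP,cv2.CHAIN_APPROX_NONE)
    for j,q in enumerate(cs):
        if len(q)>30:
            X=np.array([ray(c,*p[0],z) for p in q]); A=np.c_[X[:,:2],np.ones(len(X))]
            b=np.linalg.lstsq(A,(X[:,:2]**2).sum(1),rcond=None)[0]; print('hole' if h[0][j][3]>=0 else 'out',b[:2]/2,'diam',2*np.sqrt(b[2]+(b[:2]**2).sum()/4),q.mean(0))
E
python3 - <<'E'
from h import *
env.set_gripper(0.72)
env.reach([0.4244,0.3177,0.15],Q(1.88))
c=cap('wrist'); rings(c,.052,.045,.06); print(env.read_t(),env.read_grip_width())
a=c['color'][60:310,190:450]; cv2.imwrite('pics/w2.png',cv2.resize(a[...,::-1],None,fx=2.2,fy=2.2))
E
```

```text
out [0.47622007 0.15848475] diam 0.03352794210129081 [[320.65137615 360.68807339]]
out [0.44600215 0.23217598] diam 0.038154873002334264 [[314.29139073 288.76821192]]
out [0.42383388 0.31944561] diam 0.04511517159734487 [[320.7345679  201.77160494]]
hole [0.42379611 0.31957339] diam 0.02524331159242519 [[320.29411765 203.31764706]]
out [0.58516256 0.51299899] diam 0.025501427507171312 [[625.80503145  16.71698113]]
4.1167 0.7179029026299046
```

View pics/w2.png

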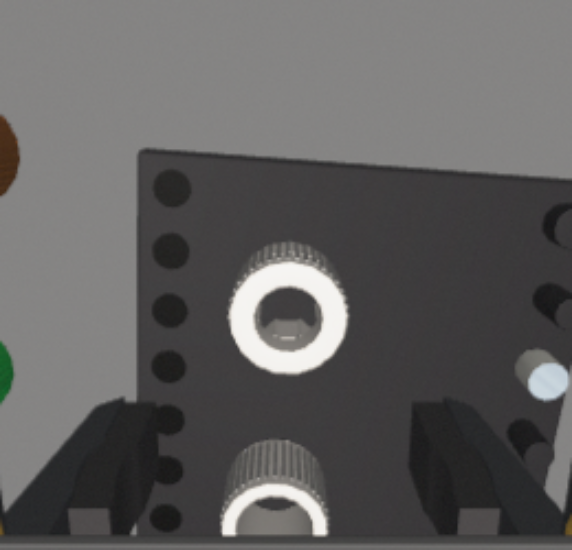

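Crop confirms: bare-metal ring with a medium bore and keyway shading inside it. I'll grasp it, lift it, and view the post with the wrist camera.

```bash
python3 - <<'E'
from h import *
import pickle
env.movel([0.424,0.3187,0.06],v=.12)
print(env.movel([0.424,0.3187,0.029],v=.06,until_force=8))
env.set_gripper(0.3,grip_force=50); print(env.read_grip_width()*.088,env.read_gripper_force())
env.movel([0.424,0.3187,0.19],v=.12)
c=cap('wrist'); rings(c,.21,.19,.24)
env.reach([0.55,-0.21,0.24],Q(1.5)); print(env.read_joints(),env.read_t())
c=cap('wrist'); save(c,'w3.png'); pickle.dump(c,open('w3.pkl','wb'))
P=cloud(c); m=(P[...,2]>.05)&(P[...,2]<.1)&(abs(P[...,0]-.574)<.06)&(abs(P[...,1]+.139)<.06); print(m.sum(),P[m].mean(0),P[m].max(0))
E
```

```text
False
0.044989309556967415 50.0000728899613
out [0.46821999 0.29824495] diam 0.010059223179573484 [[397.37931034 343.93103448]]
out [0.39615729 0.27510453] diam 0.010060623245232684 [[239.68965517 343.93103448]]
out [0.42191304 0.31881708] diam 0.06245256651989346 [[318.92229039 272.91820041]]
hole [0.42058036 0.323133  ] diam 0.017599523796393367 [[319.16949153 276.24576271]]
[-5.64567747e-01  2.16631630e-01  1.57890778e+00  3.22423246e-04
  1.34641679e+00 -4.95219581e-01] 9.6167
1257 [ 0.58206158 -0.14201176  0.07328414] [ 0.60302482 -0.12239349  0.09343845]
```

View pics/w3.png

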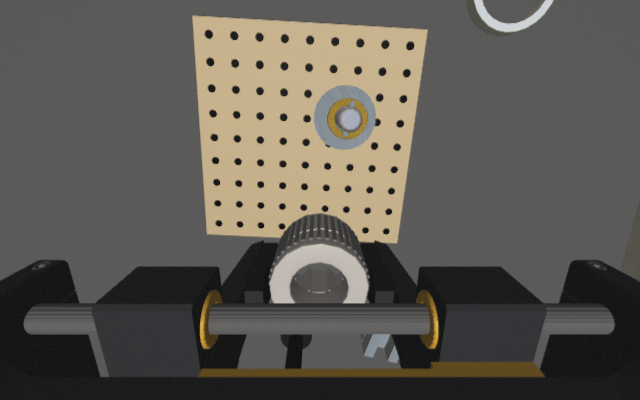

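w3 shows the post at (348,119), with pin ends at about (351,102) and (346,134). The held collar is at (320,285), upright in the jaws. Closer look for post centre and pin direction.

```bash
python3 - <<'E'
from h import *
import pickle
c=pickle.load(open('w3.pkl','rb'))
print('centre pin mid',ray(c,348.5,118,.073),'tip',ray(c,349,119,.09))
# approach: post ~75 mm ahead along tool x
p=np.array([.578,-.142]); y=1.5
env.reach([*(p-.075*np.array([np.cos(y),np.sin(y)])),.19],Q(y))
c=cap('wrist'); pickle.dump(c,open('w4.pkl','wb'))
P=cloud(c); d=np.hypot(P[...,0]-p[0],P[...,1]-p[1])<.05
# steel foot disc top, z=.032
hsv=cv2.cvtColor(c['color'],cv2.COLOR_RGB2HSV)
br=(hsv[...,1]>100)&(hsv[...,0]>12)&(hsv[...,0]<30)&(hsv[...,2]>60)&(P[...,2]>.05)&d
def fit(X):
    A=np.c_[X[:,:2],np.ones(len(X))]; b=np.linalg.lstsq(A,(X[:,:2]**2).sum(1),rcond=None)[0]; return b[:2]/2,2*np.sqrt(b[2]+(b[:2]**2).sum()/4)
def outer(m,z):
    cs,_=cv2.findContours(m.astype('uint8'),cv2.RETR_EXTERNAL,cv2.CHAIN_APPROX_NONE); q=max(cs,key=cv2.contourArea)[:,0]
    X=np.array([ray(c,*k,z) for k in q]); cc,dd=fit(X)
    for _ in range(5):
        r=abs(np.hypot(*(X[:,:2]-cc).T)-dd/2); cc,dd=fit(X[r<=np.percentile(r,75)])
    return cc,dd,q.mean(0)
print('brass',outer(br,.062))
foot=(P[...,2]>.026)&d; print('foot',outer(foot,.032))
v,u=np.nonzero(br); print(u.min(),u.max(),v.min(),v.max())
q=outer(br,.062)[2].astype(int); a=c['color'][max(q[1]-60,0):q[1]+60,q[0]-70:q[0]+70]; print(q)
cv2.imwrite('pics/w4.png',cv2.resize(a[...,::-1],None,fx=5,fy=5,interpolation=cv2.INTER_CUBIC))
E
```

```text
centre pin mid [ 0.58368543 -0.14200204  0.073     ] tip [ 0.58250211 -0.14244084  0.09      ]
brass (array([ 0.58349503, -0.14302665]), np.float64(0.039798020443606925), array([327.58208955, 113.94776119]))
foot (array([ 0.58311822, -0.14277814]), np.float64(0.06578782698240708), array([327.9505814 , 109.38662791]))
208 517 90 376
[327 113]
```

View pics/w4.png

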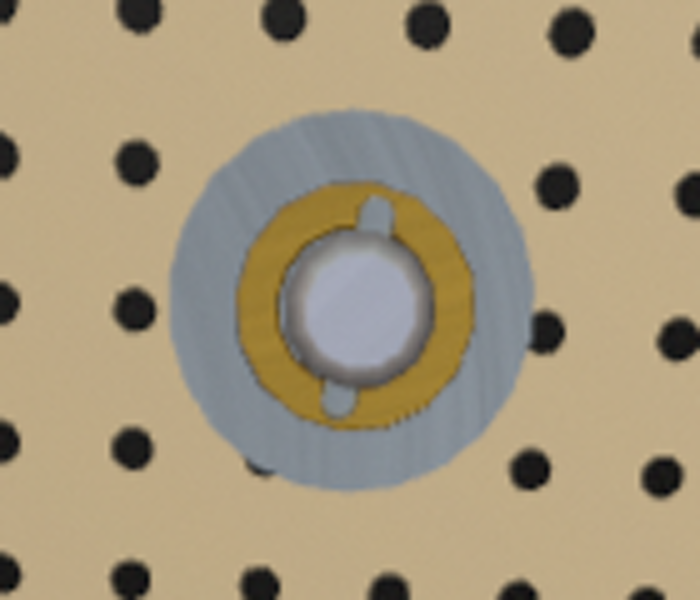

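Crop shows the post tip central at (358,308) and pin ends at (377,200) and (340,415), so the pin yaw is about 1.33 rad. The post is at (0.583, -0.143). Descending onto the pin.

```bash
python3 - <<'E'
from h import *
env.reach([0.5833,-0.1429,0.135],Q(1.5))
print(env.movel([0.5833,-0.1429,0.113],v=.06,until_force=5),env.read_ee_pos())
print(env.movel([0.5833,-0.1429,0.084],v=.03,until_force=5),env.read_ee_pos(),env.read_contact_force(),env.read_ft_torque(),env.read_t())
E
```

```text
False [ 0.58298542 -0.14320728  0.11254091]
True [ 0.58353546 -0.14274033  0.09287247] [-0.36933539  0.87478252  4.72456895] [0.08714975 0.1352581  0.00815672] 11.7083
```

Contact at TCP z = 0.0929, exactly where resting on the pin is expected. Now the turning search.

```bash
python3 - <<'E'
from h import *
x,y=0.5833,-0.1429
ds=[d*s for d in np.arange(.11,.85,.11) for s in(1,)]+[-d for d in np.arange(.11,.85,.11)]
for d in ds:
    env.movel([x,y,.0945],v=.05)
    env.movel([x,y,.0942],rot=Q(1.5+d),v=.05)
    hit=env.movel([x,y,.086],v=.025,until_force=4); p=env.read_ee_pos()
    print(round(d,2),hit,p.round(4),env.read_contact_force().round(1),round(env.read_t(),1))
    if p[2]<.0895 or env.read_t()>36: break
E
```

```text
0.11 True [ 0.5837 -0.1428  0.093 ] [-0.4  0.8  3.8] 12.4
0.22 True [ 0.5838 -0.1427  0.0929] [-0.3  0.8  4. ] 13.2
0.33 True [ 0.5838 -0.1428  0.0925] [-0.1 -0.3  2. ] 13.9
0.44 True [ 0.5839 -0.1428  0.0906] [ 2.  -0.2 -2.8] 14.6
0.55 True [ 0.5838 -0.1424  0.091 ] [ 2.6  0.  -2.3] 15.4
0.66 True [ 0.5838 -0.1424  0.0924] [ 1.8  0.  -0.1] 16.1
0.77 True [ 0.5838 -0.1425  0.0925] [1.6 0.  0.2] 16.8
-0.11 True [ 0.5835 -0.1426  0.093 ] [-0.4  0.5  3.7] 18.3
-0.22 True [ 0.5836 -0.1426  0.093 ] [-0.1  0.1  2.3] 19.0
-0.33 True [ 0.5834 -0.1425  0.093 ] [0.8 1.  4.1] 19.7
-0.44 True [ 0.5835 -0.1425  0.0929] [-0.1  1.   3.3] 20.5
-0.55 True [ 0.5836 -0.1425  0.0929] [-1.1  0.5  3.1] 21.2
-0.66 True [ 0.5836 -0.1426  0.0929] [0.3 0.5 3.6] 21.9
-0.77 True [ 0.5837 -0.1427  0.0924] [ 0.7 -0.7  2. ] 22.6
```

Near +0.44…0.55 it dips about 2 mm, so the keyway is around there. Fine search with a higher stop force.

```bash
python3 - <<'E'
from h import *
x,y=0.5835,-0.1427
env.movel([x,y,.097],v=.05); env.movel([x,y,.0968],rot=Q(1.9),v=.05)
for d in [.40,.44,.48,.36,.52,.56]:
    env.movel([x,y,.0945],rot=Q(1.5+d),v=.05); f0=env.read_contact_force().round(1)
    hit=env.movel([x,y,.085],v=.025,until_force=8); p=env.read_ee_pos()
    print(d,hit,p.round(4),f0,env.read_contact_force().round(1),env.read_ft_torque().round(2),round(env.read_t(),1))
    if p[2]<.0885 or env.read_t()>34: break
E
```

```text
0.4 True [ 0.5839 -0.1429  0.0908] [ 4.4  1.3 -2.2] [ 1.5 -0.7 -1.2] [-0.19 -0.41  0.24] 24.7
0.44 True [ 0.5839 -0.1428  0.0882] [ 4.3  1.6 -1.2] [ 3.8 -1.3 -7. ] [-0.23 -0.8   0.15] 25.3
```

```bash
python3 - <<'E'
from h import *
x,y=0.5836,-0.1428
env.sleep(.1); print(env.read_ee_pos().round(4),env.read_contact_force().round(1))
for z in (.085,.081):
    h=env.movel([x,y,z],v=.03,until_force=15); p=env.read_ee_pos()
    env.sleep(.1);print(h,p.round(4),env.read_contact_force().round(1),env.read_ft_torque().round(2),env.read_grip_width()*88,round(env.read_t(),1))
    if h: break
E
```

```text
[ 0.5839 -0.1428  0.0882] [ 3.8 -2.1 -7.1]
True [ 0.5839 -0.1429  0.0853] [ 3.3 -0.7 -5.7] [-0.15 -0.73  0.21] 44.54327540512903 25.7
```

```bash
python3 - <<'E'
from h import *
c=cap('wrist'); a=c['color'][160:390,190:450]; b=cap('scene')['color'][165:225,250:330]
print(cloud(c)[250:300:8,300:345:6,2].round(4))
im=np.hstack([cv2.resize(a,None,fx=1.5,fy=1.5,interpolation=2),cv2.resize(b,(400,345),interpolation=2)])
cv2.imwrite('pics/w5.png',im[...,::-1])
E
```

```text
[[0.1072 0.1073 0.1066 0.1073 0.1071 0.107  0.1063 0.1064]
 [0.1068 0.1068 0.1075 0.108  0.1072 0.107  0.1069 0.1061]
 [0.1064 0.0917 0.0911 0.0928 0.0916 0.0912 0.107  0.107 ]
 [0.0114 0.0916 0.0923 0.0918 0.0915 0.0908 0.0913 0.0851]
 [0.0752 0.0794 0.0903 0.0913 0.0916 0.0886 0.0757 0.094 ]
 [0.095  0.0902 0.0876 0.0879 0.0892 0.0892 0.095  0.1005]
 [0.1007 0.0976 0.0956 0.095  0.0956 0.0974 0.0994 0.106 ]]
```

View pics/w5.png

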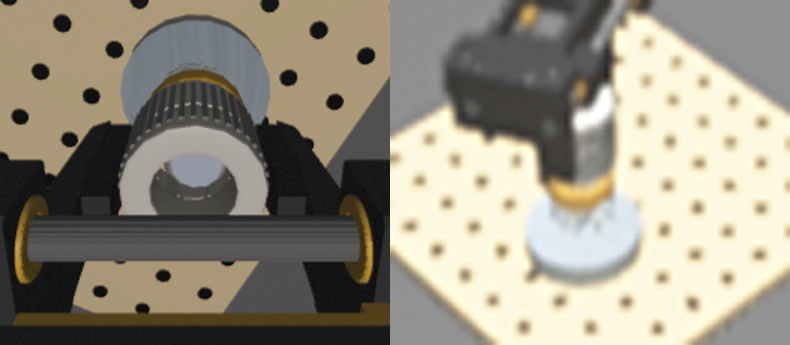

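w5 shows the collar upright on the post. Its top is at z ≈ 0.107, so the underside at 0.067 is below the pin top and the keyways are engaged. Pressing on.

```bash
python3 - <<'E'
from h import *
x,y=env.read_ee_pos()[:2]
for z in (.082,.079,.076,.074,.0730,.0725):
    h=env.movel([x,y,z],v=.03,until_force=22); env.sleep(.1); p=env.read_ee_pos()
    print(z,h,p.round(4),env.read_contact_force().round(1),env.read_ft_torque().round(2),round(env.read_t(),1))
    if h or env.read_contact_force()[2]>35: break
P=cloud(cap('wrist')); print(P[250:266:4,300:345:6,2].round(4))
E
```

```text
0.082 False [ 0.5839 -0.1428  0.0816] [ 5.1 -0.8 -5.9] [-0.16 -0.85  0.17] 26.1
0.079 False [ 0.584  -0.1428  0.0789] [ 4.3  0.4 -3.3] [ 0.   -0.73  0.16] 26.5
0.076 False [ 0.5841 -0.1428  0.0763] [2.9 1.3 1. ] [ 0.24 -0.41  0.18] 26.9
0.074 False [ 0.5841 -0.1428  0.0747] [1.1 1.  4.8] [ 0.32 -0.19  0.14] 27.2
0.073 False [ 0.5841 -0.1428  0.0743] [-1.1  3.1 10.6] [0.43 0.12 0.2 ] 27.6
0.0725 False [ 0.5841 -0.1428  0.0741] [-3.   3.4 11.3] [0.47 0.39 0.15] 27.9
[[0.0966 0.0958 0.0956 0.0955 0.0959 0.0971 0.0959 0.0956]
 [0.096  0.096  0.0955 0.0961 0.0967 0.0957 0.096  0.0956]
 [0.0967 0.0958 0.0956 0.0965 0.0964 0.0966 0.0961 0.0967]
 [0.0958 0.0966 0.0961 0.0964 0.0959 0.2113 0.0963 0.0971]]
```

Collar top at 0.0962 puts the underside 44.2 mm above base, which is fully home. Fit, with 2 mm of bore clearance over the post, also bounds centring and tilt. I'll push slightly more for margin, check it is still, and hand in.

```bash
python3 - <<'E'
from h import *
x,y=env.read_ee_pos()[:2]
env.movel([x,y,.0720],v=.02,until_force=20); env.sleep(.6)
z=env.read_ee_pos(); P=cloud(cap('wrist'))[250:264,300:345,2]
print(z,np.median(P),env.read_contact_force().round(1),env.read_gripper_force(),abs(env.read_joint_vel()).max(),env.read_t())
if np.median(P)<.0975: print(env.sign_off())
E
```

```text
[ 0.58416046 -0.1428339   0.07370442] 0.09570595140445448 [-3.8  2.5 14.2] 50.004374050477054 0.0017101848201028507 28.85
the job is handed in; nothing more can be done
None
```

The 26 mm-bore collar is on the post with its keyways over the pin, and it was held pressed home (underside about 44 mm above base, 50 N grip) when I handed the job in at about 29 s; the judge's verdict was not returned.

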